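# Wheel the tube carousel round once and hold the dead-man key

### The arm

A 6-joint arm with a two-finger parallel gripper is mounted at the origin on the work surface. World frame = base frame: x ahead of the robot, y to its left, z up, the work surface at z = 0. Lengths are in m, angles in rad, forces in N, time in s.
With the tool pointing down it reaches from about 0.35 to 0.85 m from the base axis. Payload 8.1 kg.
Tool frame: the origin (TCP) lies at the very end of the fingers, on their centre line; the grasp point (between the pads) lies 19 mm behind it (manip.tcp_to_grasp is the distance from the TCP to the grasp point, in m); z points along the fingers, y is the line along which they close (so a half turn about z gives the same grasp; the last joint's range is limited). The gripper opens to 93 mm and grips with 3 to 60 N. Pads are 15 mm wide; open, the fingers measure 128 mm over their backs; the gripper's body (75 mm by 188 mm) begins 65 mm behind the grasp point.
Start: joints at [-1.198, 0.13, 1.488, -0, 1.523, -0.085], TCP at [0.265, -0.538, 0.219] pointing down, gripper open.
Joint ranges: [-2.96, 2.96], [-0.89, 2.26], [0.02, 2.5], [-1.34, 4.48], [0, 2.73], [-2.66, 2.66]. Speed limits (rad/s): [2.39, 2.39, 2.79, 3.14, 3.14, 3.14].

### API

Orientations are given as [roll, pitch, yaw] about the fixed x, y, z axes, in that order (R = Rz(yaw) Ry(pitch) Rx(roll)).
In Python, from workcell import manip gives the robot as it stands. The module is installed in compiled form; this text tells all that it offers.
- The arm moves only by the shell command python3 -m crank 'ROWS' [FORCE]. ROWS is JSON, one flat list of numbers, 7 for each row, row after row: the turn, a rotation vector about the tool's x, y, z each as a share of pi rad, from -1 to 1, then the shift along the tool's x, y, z each as a share of 500 mm, from -1 to 1, then the opening, from -1 (shut) to 1 (fully open). In form: [ax, ay, az, dx, dy, dz, hand, ax, ay, az, dx, dy, dz, hand, ...]. A call has 1 to 10 rows; each row is the pose to reach, as a shift and turn from the pose commanded when the call began, along the tool's axes at that moment, turning the shorter way round; what a row does not reach only later rows make up. A row lasts 1/8 s, in which the tool goes at most 62.5 mm and 10.7 degrees, less where a joint would pass 70% of its speed; a pose out of reach is approached as far as the arm can. A call with a number of a shift or a turn outside -1 to 1 is refused whole. A call with a gripper value outside its range is refused whole. The fingers move at their own pace and stop on an object; FORCE is the grip in N (left out, the last holds). Time passes only in rows, so rows that repeat a pose let the fingers close. It gives the time, the measured TCP pose, the force, the opening and the grip force at its end, in the units of the state.
- manip.sense(): the state, without advancing time (a new reading comes with each control period).
- manip.snapshot(name): name is "scene" or "side" or "wrist"; returns a dict with "color" (384x512x3 uint8, blue, green, red), "fovy" (degrees; the focal length in pixels is half the picture's height over the tangent of half this angle, whatever the lens; pixels are square), "cx", "cy" (the principal point, pixels), "origin" and "rotation" of the camera in the world. Camera axes: x right, y up, looking along -z (the intrinsics and any distortion apply to the point x, -y, -z); pixel columns grow to the right and rows downward; lengths in m; the calibration is good to about 2 mm. A picture is of the moment at which its call begins. There is no depth.
- manip.close_job(): hands the job in; it is judged then, once.
Trained networks look in the newest picture that a camera, given by its name, has taken for a name from the list of things; names that differ only in an ending like _2 or _b are one class to them, and where a whole thing is asked for, a point or a joint stands for the part that bears it (a point fixed in the world has none). Each returns a list of dicts, best first, with "confidence" (0 to 1); they miss things now and then, are a little off and sometimes report something else, mostly with a low value. They report only what shows in the picture. A call takes as long as a camera call. They do not tell look-alikes from the thing itself.
- manip.trace(camera, thing): "region" (384x512 bool, what is visible of it) and "at" ([row, column] in pixels, amid what is visible of it).
The state is a dict: "time": time; "joint_pos": joint angles; "joint_velocities": joint speeds; "joint_torque": joint torques, N m; "eef_pos": TCP position; "eef_rot": TCP orientation; "contact_force": force on the tool from outside, world axes, zero at the start; "torque": the same for the moment, N m; "grip_width": finger opening in m; "grip_force": force on a finger pad.
Only numpy, scipy, OpenCV 4.12 (cv2) and the standard library are available. Lean on these libraries where they do the work, as an engineer would, in place of code of your own. Each camera call takes 0.05 s, during which the arm holds its last target. There are 200 camera calls.

### The job

Re-home the tube carousel: by its upright hand knob, turn it one full turn counter-clockwise (seen from above), so that the knob is back at the steel pointer on the housing, and let go of the knob there. Then press the big mushroom-headed dead-man key on the grey control box about half-way down with the fingers and keep it there: never push it right through to the bottom, and finish the program while still holding it half-way. Do not disturb the bottle, the tip box and the tube rack.

Things in the scene. Friction and masses are not known exactly. Their poses are not given: they have to be found in the camera images.
- rotor (a joint): angle (rad) of the carousel's round aluminium deck about its vertical axis. 0 at the start, with the knob at the pointer; grows counter-clockwise seen from above and goes on counting: one full turn is 6.283. It turns with light friction (about 2 N at the knob) and stays where it is left; there is no end stop near 0 or 6.283.
- hub (a point): point on the carousel's vertical turning axis, at the height of the deck's top, 60 mm above the bench. The deck is 240 mm across; a ring of 18 capped tubes stands up to 9 mm out of it, 106 mm from the axis. On the axis is a low black boss, up to 76 mm above the bench.
- knob_grip (a point): point on the axis of the upright round black hand knob, 95 mm above the bench: where to grip it. The knob is 22 mm in diameter, its underside 65 mm and its top 112 mm above the bench, 75 mm from the hub axis. It spins freely on its own pin, so a gripper that holds it need not turn as it goes round. Its own axes mean nothing.
- pointer (a point): top of the fixed steel pointer, a small upright tab, 20 mm wide, at the edge of the housing, 153 mm from the hub axis, top 66 mm above the bench. When the rotor is at home, hub, knob and pointer lie in one line.
- key (a joint): how far the dead-man key is pressed down (m): 0 released, 0.024 fully down, 0.012 half-way. Its spring pushes back with about 3 N as it begins to move, 6 N half-way and 9 N fully down, and returns it when let go.
- key_top (a point): centre of the flat top of the dead-man key, a black round mushroom head 42 mm across and 12 mm thick on a steel stem, standing up from the grey control box. The top is 98 mm above the bench when released and moves straight down as it is pressed.
- carousel: the fixed housing of the carousel, a black and white drum 256 mm across; origin at the centre of its underside, on the bench; its x axis points to the pointer. It stands left or right of the control box, at any yaw.
- control_box: the fixed grey control box, 120 x 105 mm, its top 52 mm above the bench; origin at the centre of its underside, on the bench. The key stands 20 mm from the centre along its x axis. A small dark display and two small flat fixed buttons on it are not used.
- bottle: white reagent bottle, 60 mm across and 140 mm high, loose, a bystander; origin at the centre of its underside
- tip_box: pipette tip box, 85 x 120 mm and 59 mm high, loose, a bystander; origin at the centre of its underside
- tube_rack: white rack with a row of six tubes, 50 x 150 mm and 62 mm high, loose, a bystander; origin at the centre of its underside
Mind the look-alikes: they are no part of the job. Of the things that look like the control_box, the larger one is meant.

How it is judged:
By the outcome, as a careful person would: the job done as asked, in the order asked, and still so for the second after the job is handed in, while the arm keeps its last pose, push and grip.
It also fails if it takes over 64 s, if anything falls off the work surface, if the arm or the gripper's body presses on something with over 40 N, if the wrist force passes 120 N, or if a joint passes its speed limit or range.

## Working session

There is one attempt and no reset: what is moved stays moved. The work goes in short steps, Python scripts to look and compute and a shell command to move; the robot and the scene stay as the last step left them, time stands still between calls to the robot, and variables do not carry over. Pictures are saved under pics/ and viewed, at most 10 in all, crops included, and the job is handed in when it is done.

```bash
mkdir -p pics; cat > h.py <<'E'
from workcell import manip
import numpy as np, cv2
def ray(s,rc):
    f=192/np.tan(np.radians(s["fovy"])/2)
    d=np.array([(rc[1]-s["cx"])/f,-(rc[0]-s["cy"])/f,-1.0])
    return np.array(s["origin"]),np.array(s["rotation"]).reshape(3,3)@d
def atz(s,rc,z):
    o,d=ray(s,rc); return o+d*(z-o[2])/d[2]
def proj(s,p):
    f=192/np.tan(np.radians(s["fovy"])/2)
    c=np.array(s["rotation"]).reshape(3,3).T@(np.array(p)-s["origin"])
    return np.array([s["cy"]+f*c[1]/c[2], s["cx"]-f*c[0]/c[2]])
E
python3 - <<'E'
from h import *
for n in ["scene","side"]:
    s=manip.snapshot(n); print(n,{k:v for k,v in s.items() if k!="color"})
    cv2.imwrite(f"pics/{n}0.png",s["color"])
    for t,z in [("hub",.06),("knob_grip",.095),("pointer",.066),("key_top",.098),("control_box",.05),("carousel",.06),("bottle",.07),("tip_box",.03),("tube_rack",.03)]:
        for r in manip.trace(n,t): print(t,round(r["confidence"],2),np.round(r["at"]),r["region"].sum(),atz(s,r["at"],z).round(3))
print(manip.sense())
E
```

```text
scene {'fovy': 56.90687960588479, 'cx': 257.8777407399348, 'cy': 189.75012137996993, 'origin': array([ 0.96712987, -0.38739569,  0.99002977]), 'rotation': array([0.50710939, 0.01066239, 0.74219551])}Traceback (most recent call last):
  File "<stdin>", line 6, in <module>
  File "h.py", line 8, in atz
    o,d=ray(s,rc); return o+d*(z-o[2])/d[2]
        ~~~^^^^^^
  File "h.py", line 6, in ray
    return np.array(s["origin"]),np.array(s["rotation"]).reshape(3,3)@d
                                 ~~~~~~~~~~~~~~~~~~~~~~~~~~~~~~~^^^^^
ValueError: cannot reshape array of size 3 into shape (3,3)
```

```bash
sed -i 's/np.array(s\["rotation"\]).reshape(3,3)/Rot.from_euler("xyz",s["rotation"]).as_matrix()/; s/^import numpy/from scipy.spatial.transform import Rotation as Rot\nimport numpy/' h.py
python3 - <<'E'
from h import *
for n in ["scene","side"]:
    s=manip.snapshot(n); print(n,{k:v for k,v in s.items() if k!="color"})
    cv2.imwrite(f"pics/{n}0.png",s["color"])
    for t,z in [("hub",.06),("knob_grip",.095),("pointer",.066),("key_top",.098),("control_box",.05),("carousel",.06),("bottle",.07),("tip_box",.03),("tube_rack",.03)]:
        for r in manip.trace(n,t): print(t,round(r["confidence"],2),np.round(r["at"]),r["region"].sum(),atz(s,r["at"],z).round(3))
print(manip.sense())
E
```

```text
scene {'fovy': 56.90687960588479, 'cx': 257.8777407399348, 'cy': 189.75012137996993, 'origin': array([ 0.96712987, -0.38739569,  0.99002977]), 'rotation': array([0.50710939, 0.01066239, 0.74219551])}
hub 0.73 [152. 268.] 4396 [0.543 0.11  0.06 ]
knob_grip 0.74 [149. 268.] 3708 [0.549 0.101 0.095]
knob_grip 0.29 [209. 214.] 1488 [ 0.573 -0.155  0.095]
pointer 0.88 [151. 273.] 4435 [0.551 0.121 0.066]
key_top 0.75 [200. 213.] 168 [ 0.555 -0.139  0.098]
key_top 0.56 [260. 228.] 94 [ 0.711 -0.235  0.098]
control_box 0.88 [264. 226.] 1007 [ 0.697 -0.237  0.05 ]
control_box 0.76 [207. 212.] 1587 [ 0.546 -0.142  0.05 ]
control_box 0.28 [152. 271.] 4433 [0.544 0.122 0.05 ]
carousel 0.63 [155. 268.] 4460 [0.549 0.103 0.06 ]
bottle 0.95 [220. 300.] 568 [ 0.768 -0.01   0.07 ]
bottle 0.64 [155. 273.] 4461 [0.564 0.107 0.07 ]
tip_box 0.89 [279. 128.] 1686 [ 0.523 -0.445  0.03 ]
side {'fovy': 54.17453070993014, 'cx': 255.7056500097928, 'cy': 195.7769453209778, 'origin': array([0.24143782, 0.84898706, 0.78429985]), 'rotation': array([ 0.92021153,  0.00997892, -2.76290832])}
hub 0.59 [240. 257.] 542
[... 461 characters left out ...]
s': array([-1.19842284e+00,  1.30393729e-01,  1.48821258e+00, -2.80738951e-05,
        1.52300560e+00, -8.53814327e-02]), 'joint_velocities': array([-1.94219872e-04, -1.77405801e-04, -1.08074582e-03, -9.79083743e-05,
        5.35153098e-04, -3.96031177e-04]), 'joint_torque': array([-6.37018529e-04, -5.59780705e+01, -4.92059684e+01,  7.70332245e-02,
        2.27620447e-02, -6.40929816e-07]), 'eef_pos': array([ 0.26518025, -0.5382144 ,  0.21863205]), 'eef_rot': array([-3.14157108e+00,  2.62974612e-05,  4.57756262e-01]), 'contact_force': array([-0.60150813, -0.08328008,  0.19626135]), 'torque': array([-0.01031251, -0.01476436, -0.07572284]), 'grip_force': 0.0, 'grip_width': 0.09315763513439279}
```

View pics/scene0.png

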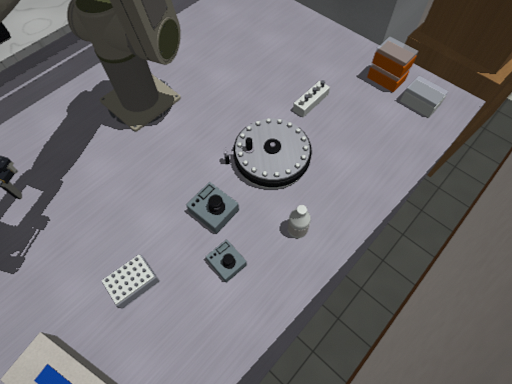

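View pics/side0.png

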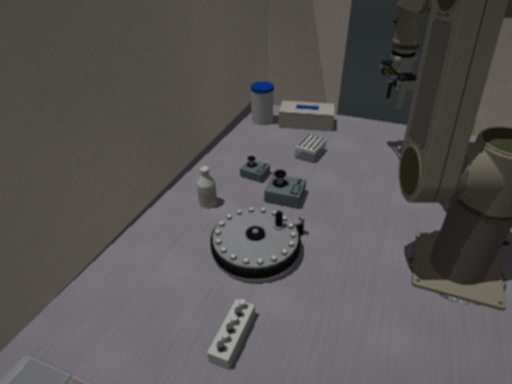

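```bash
python3 - <<'E'
from h import *
a=cv2.imread("pics/scene0.png")[105:285,180:320]; b=cv2.imread("pics/side0.png")[150:280,195:325]
a=cv2.resize(a,None,fx=3.2,fy=3.2,interpolation=2); b=cv2.resize(b,(416,416),interpolation=2)
o=np.zeros((576,800,3),np.uint8); o[:,:]=0
o[:576,:384]=a[:576,:384]; b=b[:, :416]; o[:416,384:800]=b
cv2.imwrite("pics/crop1.png",o)
E
```

```text
(no output)
```

View pics/crop1.png

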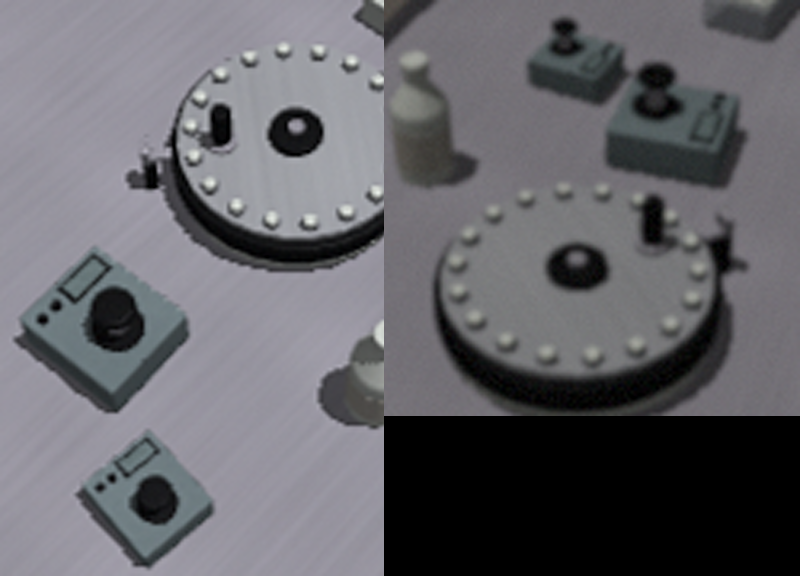

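```bash
python3 - <<'E'
from h import *
A=manip.snapshot("scene");B=manip.snapshot("side")
for n,a,b,z in [("boss",(144.4,272.5),(230.6,255.3),.076),("knobtop",(138.8,249),(213.1,279.1),.112),("knobbot",(148.7,249),None,.065),("ptr",(149,226),(219.4,302.2),.066),("key",(199.7,216),(173.8,280.6),.098),("small",(258,228.4),None,.08)]:
    print(n,atz(A,a,z).round(4), atz(B,b,z).round(4) if b else "")
E
```

```text
boss [0.5398 0.1329 0.076 ] [0.5341 0.1357 0.076 ]
knobtop [0.4888 0.0798 0.112 ] [0.4839 0.0814 0.112 ]
knobbot [0.4901 0.0762 0.065 ] 
ptr [0.4369 0.0256 0.066 ] [0.4285 0.0319 0.066 ]
key [ 0.5588 -0.1323  0.098 ] [ 0.549  -0.1255  0.098 ]
small [ 0.7004 -0.2268  0.08  ]
```

Candidates for the key: large box's key at scene (200,216), small look-alike's key at (258,228). I choose the larger box, whose crop above clearly shows it is bigger. Knob at (139,249), pointer at (149,226); the triangulated knob–hub distance is 74 mm and pointer–hub 148 mm, which agrees with the description.

```bash
cat >> h.py <<'E'
def rows(targets,base=None):
    """targets: (x,y,z,yaw); prints shares relative to the current (or given) pose"""
    st=manip.sense(); p=np.array(base[:3]) if base else st["eef_pos"]
    R=Rot.from_euler("xyz",[np.pi,0,base[3]] if base else st["eef_rot"])
    for t in targets:
        d=R.inv().apply(np.array(t[:3])-p)/.5
        a=(R.inv()*Rot.from_euler("xyz",[np.pi,0,t[3]])).as_rotvec()/np.pi
        print(a.round(4),d.round(4))
E
python3 -c "
from h import *
rows([(.4865,.08,.21,.82)])"
```

```text
[-0.     -0.     -0.1153] [ 0.9435 -0.9134  0.0173]
```

```bash
python3 -m crank '[0,0,-0.115,0.944,-0.913,0.017,0.2, 0,0,-0.115,0.944,-0.913,0.017,0.2, 0,0,-0.115,0.944,-0.913,0.017,0.2, 0,0,-0.115,0.944,-0.913,0.017,0.2, 0,0,-0.115,0.944,-0.913,0.017,0.2, 0,0,-0.115,0.944,-0.913,0.017,0.2, 0,0,-0.115,0.944,-0.913,0.017,0.2, 0,0,-0.115,0.944,-0.913,0.017,0.2, 0,0,-0.115,0.944,-0.913,0.017,0.2, 0,0,-0.115,0.944,-0.913,0.017,0.2]' 20
```

```text
time: 2.45
eef_pos: [0.4767, 0.0522, 0.211]
eef_rot: [3.141, -0.001, 0.819]
contact_force: [1.0, -0.7, 0.6]
grip_width: 0.0558
grip_force: 0.0
```

```bash
python3 - <<'E'
from h import *
s=manip.snapshot("wrist"); cv2.imwrite("pics/w1.png",s["color"]); print(s["origin"],s["rotation"],s["fovy"])
for n,p in [("knobtop",(.4865,.0805,.112)),("boss",(.537,.134,.076)),("ptr",(.433,.029,.066)),("key",(.554,-.129,.098))]: print(n,proj(s,p).round(1))
for t,z in [("knob_grip",.095),("carousel",.06),("pointer",.066)]:
    for r in manip.trace("wrist",t): print(t,round(r["confidence"],2),np.round(r["at"],1),r["region"].sum())
E
```

```text
[0.52725824 0.10766377 0.37687504] [-2.74700723e-01 -4.26637074e-04 -7.51494233e-01] 67.39060193417794
knobtop [168.4 249.3]
boss [ 87.8 250.3]
ptr [224.9 248.3]
key [264.2 429.4]
knob_grip 0.84 [166.  250.7] 494
carousel 0.64 [ 91.  252.5] 41122
carousel 0.64 [ 90.8 251.1] 39128
pointer 0.76 [ 93.8 249.4] 41469
pointer 0.47 [250.3 422.8] 362
```

View pics/w1.png

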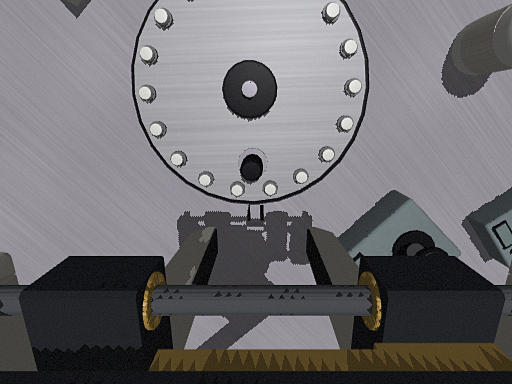

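The wrist view shows the boss at (89,250), the knob top at (167,251) and the steel tab at about (213,255). These match the predictions to 1–2 px.

```bash
python3 - <<'E'
from h import *
s=manip.snapshot("wrist")
g=cv2.cvtColor(s["color"],6)
for nm,(r0,r1,c0,c1) in dict(boss=(55,122,215,285),knob=(146,190,238,264)).items():
    m=(g[r0:r1,c0:c1]<60).astype(np.uint8); n,l,st,c=cv2.connectedComponentsWithStats(m)
    i=1+st[1:,4].argmax(); print(nm,st[i]+[c0,r0,0,0,0],(c[i]+[c0,r0]).round(1))
for n,rc,z in [("boss",(89,250.2),.076),("boss",(89,250.2),.068),("knob",(168,251),.112)]: print(n,atz(s,rc,z).round(4))
rows([(.4865,.08,.19,.82)])
E
```

```text
boss [ 222   59   56   58 2092] [248.7  89.3]
knob [240 153  23  30 498] [251.2 166.4]
boss [0.5349 0.1324 0.076 ]
boss [0.5352 0.133  0.068 ]
knob [0.4871 0.0788 0.112 ]
[0.     0.0002 0.0001] [ 0.0583 -0.0255  0.0409]
```

```bash
python3 - <<'E'
from h import *
rows([(.486,.0785,.15,.82),(.486,.0785,.079,.82)])
E
```

```text
[0.     0.0002 0.0001] [ 0.0555 -0.0242  0.1209]
[0.     0.0002 0.0001] [ 0.0556 -0.0242  0.2629]
```

```bash
python3 -m crank '[0,0,0,0.0555,-0.024,0.121,0.2, 0,0,0,0.0555,-0.024,0.121,0.2, 0,0,0,0.0555,-0.024,0.2,0.2, 0,0,0,0.0555,-0.024,0.263,0.2, 0,0,0,0.0555,-0.024,0.263,0.2, 0,0,0,0.0555,-0.024,0.263,-0.8, 0,0,0,0.0555,-0.024,0.263,-0.8, 0,0,0,0.0555,-0.024,0.263,-0.8, 0,0,0,0.0555,-0.024,0.263,-0.8, 0,0,0,0.0555,-0.024,0.263,-0.8]' 20
```

```text
time: 3.95
eef_pos: [0.4869, 0.0785, 0.0798]
eef_rot: [3.141, -0.001, 0.819]
contact_force: [-0.5, -0.8, 5.3]
grip_width: 0.0216
grip_force: 20.0
```

```bash
cat > circ.py <<'E'
import numpy as np,sys
h=np.array([float(sys.argv[1]),float(sys.argv[2])])  # hub relative to knob start, mm, tool axes
P=lambda d:(lambda t:h+np.array([[np.cos(t),np.sin(t)],[-np.sin(t),np.cos(t)]])@-h)(np.radians(d))
for a in range(0,360,90):
    print(a,"; ".join("%.4f,%.4f"%tuple((P(a+d)-P(a))/500) for d in range(10,91,10)))
E
python3 circ.py 75 -1
```

```text
0 0.0026,0.0260; 0.0097,0.0512; 0.0211,0.0747; 0.0364,0.0960; 0.0551,0.1142; 0.0767,0.1289; 0.1006,0.1396; 0.1259,0.1461; 0.1520,0.1480
90 0.0260,-0.0026; 0.0512,-0.0097; 0.0747,-0.0211; 0.0960,-0.0364; 0.1142,-0.0551; 0.1289,-0.0767; 0.1396,-0.1006; 0.1461,-0.1259; 0.1480,-0.1520
180 -0.0026,-0.0260; -0.0097,-0.0512; -0.0211,-0.0747; -0.0364,-0.0960; -0.0551,-0.1142; -0.0767,-0.1289; -0.1006,-0.1396; -0.1259,-0.1461; -0.1520,-0.1480
270 -0.0260,0.0026; -0.0512,0.0097; -0.0747,0.0211; -0.0960,0.0364; -0.1142,0.0551; -0.1289,0.0767; -0.1396,0.1006; -0.1461,0.1259; -0.1480,0.1520
```

```bash
python3 -m crank '[0,0,0,0.0026,0.026,0,-0.8, 0,0,0,0.0097,0.0512,0,-0.8, 0,0,0,0.0211,0.0747,0,-0.8, 0,0,0,0.0364,0.096,0,-0.8, 0,0,0,0.0551,0.1142,0,-0.8, 0,0,0,0.0767,0.1289,0,-0.8, 0,0,0,0.1006,0.1396,0,-0.8, 0,0,0,0.1259,0.1461,0,-0.8, 0,0,0,0.152,0.148,0,-0.8, 0,0,0,0.152,0.148,0,-0.8]' 20; python3 -c "
from h import *
s=manip.snapshot('wrist');cv2.imwrite('pics/w2.png',s['color']);st=manip.sense();print(st['contact_force'],st['torque'],st['eef_pos'])"
```

```text
time: 5.2
eef_pos: [0.5932, 0.0847, 0.0798]
eef_rot: [3.141, -0.002, 0.82]
contact_force: [-0.6, 2.6, 6.1]
grip_width: 0.0218
grip_force: 20.0
[-1.34037695  3.19675844  6.75523647] [0.50570196 0.07522868 0.02452305] [0.59301961 0.08452256 0.07981903]
```

View pics/w2.png

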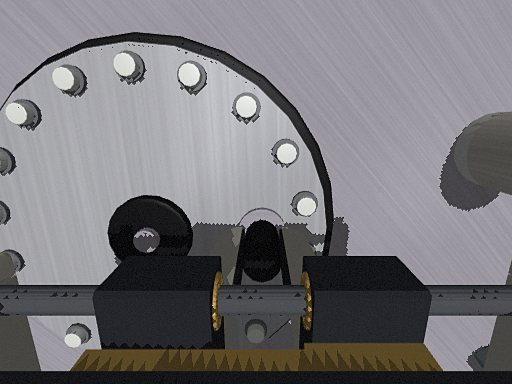

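The knob is held between the fingers at (250,262), the boss is now to its left, and the forces are small. I continue.

```bash
python3 -m crank '[0,0,0,0.026,-0.0026,0,-0.8, 0,0,0,0.0512,-0.0097,0,-0.8, 0,0,0,0.0747,-0.0211,0,-0.8, 0,0,0,0.096,-0.0364,0,-0.8, 0,0,0,0.1142,-0.0551,0,-0.8, 0,0,0,0.1289,-0.0767,0,-0.8, 0,0,0,0.1396,-0.1006,0,-0.8, 0,0,0,0.1461,-0.1259,0,-0.8, 0,0,0,0.148,-0.152,0,-0.8, 0,0,0,0.148,-0.152,0,-0.8]' 20
```

```text
time: 6.5
eef_pos: [0.5868, 0.1904, 0.0798]
eef_rot: [-3.141, -0.0, 0.82]
contact_force: [-1.5, -0.8, 7.3]
grip_width: 0.0217
grip_force: 20.0
```

```bash
python3 -m crank '[0,0,0,-0.0026,-0.026,0,-0.8, 0,0,0,-0.0097,-0.0512,0,-0.8, 0,0,0,-0.0211,-0.0747,0,-0.8, 0,0,0,-0.0364,-0.096,0,-0.8, 0,0,0,-0.0551,-0.1142,0,-0.8, 0,0,0,-0.0767,-0.1289,0,-0.8, 0,0,0,-0.1006,-0.1396,0,-0.8, 0,0,0,-0.1259,-0.1461,0,-0.8, 0,0,0,-0.152,-0.148,0,-0.8, 0,0,0,-0.152,-0.148,0,-0.8]' 20
```

```text
time: 7.75
eef_pos: [0.4809, 0.1844, 0.0798]
eef_rot: [3.141, -0.001, 0.819]
contact_force: [-1.1, -1.5, 8.8]
grip_width: 0.0217
grip_force: 20.0
```

```bash
python3 -m crank '[0,0,0,-0.026,0.0026,0,-0.8, 0,0,0,-0.0512,0.0097,0,-0.8, 0,0,0,-0.0747,0.0211,0,-0.8, 0,0,0,-0.096,0.0364,0,-0.8, 0,0,0,-0.1142,0.0551,0,-0.8, 0,0,0,-0.1289,0.0767,0,-0.8, 0,0,0,-0.1396,0.1006,0,-0.8, 0,0,0,-0.1461,0.1259,0,-0.8, 0,0,0,-0.148,0.152,0,-0.8, 0,0,0,-0.148,0.152,0,-0.8]' 20
```

```text
time: 9.0
eef_pos: [0.4871, 0.0783, 0.0798]
eef_rot: [3.14, -0.001, 0.818]
contact_force: [1.9, 0.1, 8.4]
grip_width: 0.0218
grip_force: 20.0
```

```bash
python3 -m crank '[0,0,0,0,0,0,0.2, 0,0,0,0,0,0,0.2, 0,0,0,0,0,0,0.2, 0,0,0,0,0,0,0.2, 0,0,0,0,0,-0.1,0.2, 0,0,0,0,0,-0.2,0.2, 0,0,0,-0.0555,0.024,-0.263,0.2, 0,0,0,-0.0555,0.024,-0.263,0.2, 0,0,0,-0.0555,0.024,-0.263,0.2]' 20
python3 - <<'E'
from h import *
s=manip.snapshot("wrist"); cv2.imwrite("pics/w3.png",s["color"])
g=cv2.cvtColor(s["color"],6)
for nm,(r0,r1,c0,c1) in dict(boss=(55,122,215,285),knob=(146,190,238,264)).items():
    m=(g[r0:r1,c0:c1]<60).astype(np.uint8); n,l,st,c=cv2.connectedComponentsWithStats(m)
    i=1+st[1:,4].argmax(); print(nm,st[i]+[c0,r0,0,0,0],(c[i]+[c0,r0]).round(1))
o=cv2.resize(np.hstack([cv2.imread("pics/w1.png")[60:230,180:320],s["color"][60:230,180:320]]),None,fx=2.8,fy=2.8,interpolation=2)
cv2.imwrite("pics/cmp.png",o)
for t in ["key_top","control_box"]:
    for r in manip.trace("wrist",t): print(t,round(r["confidence"],2),np.round(r["at"],1),r["region"].sum())
E
```

```text
time: 10.12
eef_pos: [0.4758, 0.0503, 0.2095]
eef_rot: [-3.141, 0.0, 0.819]
contact_force: [0.2, 0.5, -0.7]
grip_width: 0.0559
grip_force: 0.0
boss [ 222   58   55   59 2096] [248.   88.6]
knob [239 152  23  28 495] [250.5 165.8]
key_top 0.66 [250.1 427.5] 368
control_box 0.96 [231.1 394.1] 5164
control_box 0.8 [223.9 494.8] 2053
```

View pics/cmp.png

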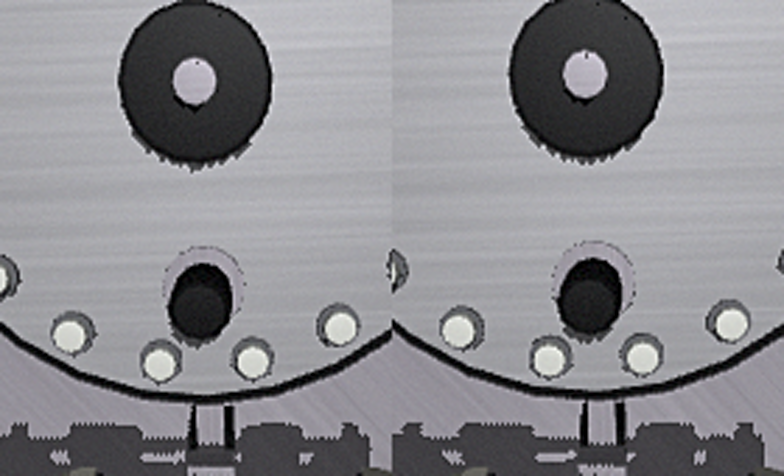

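The right crop (after) and the left crop (before) show the knob at the same place relative to boss and tab, so the rotor is home. Next is the key.

```bash
python3 - <<'E'
from h import *
rows([(.53,-.155,.209,.82)])
E
```

```text
[-0.0008  0.0006 -0.0001] [-0.2258  0.3606 -0.0011]
```

```bash
python3 -m crank '[0,0,0,-0.226,0.36,0,-1, 0,0,0,-0.226,0.36,0,-1, 0,0,0,-0.226,0.36,0,-1, 0,0,0,-0.226,0.36,0,-1, 0,0,0,-0.226,0.36,0,-1, 0,0,0,-0.226,0.36,0,-1]' 20
python3 - <<'E'
from h import *
s=manip.snapshot("wrist"); cv2.imwrite("pics/w4.png",s["color"])
for t,z in [("key_top",.098),("control_box",.052)]:
    for r in manip.trace("wrist",t):
        ys,xs=np.where(r["region"]); print(t,round(r["confidence"],2),np.round(r["at"],1),r["region"].sum(),ys.min(),ys.max(),xs.min(),xs.max(),atz(s,r["at"],z).round(4))
print(proj(s,(.554,-.129,.098)))
E
```

```text
time: 11.02
eef_pos: [0.5301, -0.1543, 0.2095]
eef_rot: [-3.14, 0.0, 0.82]
contact_force: [-0.2, -0.2, -0.2]
grip_width: 0.0019
grip_force: 0.0
key_top 0.67 [163.7 266.6] 1390 140 182 247 289 [ 0.5531 -0.1352  0.098 ]
key_top 0.61 [129.5 424.3] 799 115 145 408 442 [ 0.6831 -0.2123  0.098 ]
control_box 0.89 [136.4 396. ] 5894 86 183 345 448 [ 0.6731 -0.2161  0.052 ]
control_box 0.65 [164.5 257.1] 9465 97 227 189 321 [ 0.5399 -0.1345  0.052 ]
[158.39497204 262.97787699]
```

View pics/w4.png

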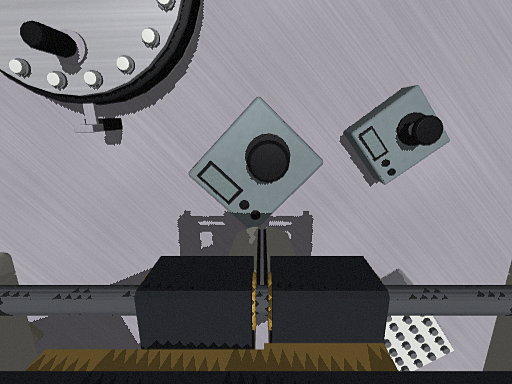

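The big box's key top is at (160,268), about (0.555, −0.132). The small look-alike is at (129,428) and is not used.

```bash
python3 - <<'E'
from h import *
rows([(.555,-.132,.105,.82),(.555,-.132,.088,.82)])
E
```

```text
[-0.0001 -0.      0.0002] [0.0658 0.006  0.2108]
[-0.0001 -0.      0.0002] [0.0658 0.006  0.2448]
```

```bash
python3 -m crank '[0,0,0,0.066,0.006,0.1,-1, 0,0,0,0.066,0.006,0.17,-1, 0,0,0,0.066,0.006,0.2,-1, 0,0,0,0.066,0.006,0.21,-1, 0,0,0,0.066,0.006,0.21,-1, 0,0,0,0.066,0.006,0.21,-1]' 20
```

```text
time: 11.92
eef_pos: [0.5562, -0.1339, 0.1074]
eef_rot: [3.139, -0.001, 0.819]
contact_force: [-0.1, -0.5, -0.2]
grip_width: 0.0001
grip_force: 0.0
```

```bash
python3 -m crank '[0,0,0,0,0,0.006,-1, 0,0,0,0,0,0.012,-1, 0,0,0,0,0,0.018,-1, 0,0,0,0,0,0.024,-1, 0,0,0,0,0,0.024,-1, 0,0,0,0,0,0.024,-1]' 20
```

```text
time: 12.68
eef_pos: [0.5553, -0.1335, 0.0938]
eef_rot: [3.141, -0.0, 0.819]
contact_force: [-1.2, -0.2, 3.7]
grip_width: 0.0006
grip_force: 1.9
```

```bash
python3 -m crank '[0,0,0,0,0,0.005,-1, 0,0,0,0,0,0.01,-1, 0,0,0,0,0,0.015,-1, 0,0,0,0,0,0.015,-1, 0,0,0,0,0,0.015,-1, 0,0,0,0,0,0.015,-1]' 20; python3 - <<'E'
from h import *
s=manip.snapshot("wrist"); st=manip.sense(); print(st["contact_force"],st["eef_pos"])
a=manip.snapshot("scene")["color"][120:270,170:320]; b=manip.snapshot("side")["color"][140:290,195:345]
cv2.imwrite("pics/fin.png",cv2.resize(np.hstack([a,b]),None,fx=2.6,fy=2.6,interpolation=2))
E
```

```text
time: 13.42
eef_pos: [0.5553, -0.1334, 0.0862]
eef_rot: [3.141, -0.0, 0.819]
contact_force: [-1.6, -0.3, 6.3]
grip_width: 0.0001
grip_force: 2.9
[-1.22118493  0.20124544  5.11561366] [ 0.55533899 -0.13342026  0.08617567]
```

View pics/fin.png

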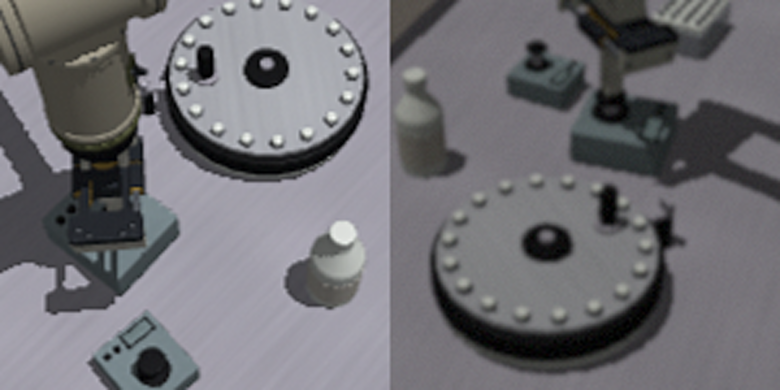

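The fingers hold the large box's key down at about (610,105) in the right half of the picture. Both height (86 mm) and force (about 6 N) say half-way. The knob is at the pointer and the bottle stands.

```bash
python3 -c "
from workcell import manip
print(manip.close_job())"
```

```text
the job is handed in; nothing more can be done
None
```

I turned the carousel one full turn counter-clockwise, released the knob back at the pointer, and handed the job in while holding the larger box's dead-man key about half-way down (about 12 mm, 5–6 N); the bystanders were not touched.

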